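# Rock the transport wedge out of the tilting stage

## Robot

A 6-joint arm with a two-finger parallel gripper is mounted at the origin on a cart in front of the work surface, level with it; the furniture and walls round the work are solid. World frame = base frame: x ahead of the robot, y to its left, z up, the work surface at z = 0. Lengths are in m, angles in rad, forces in N, time in s.
With the tool pointing down it reaches from about 0.4 to 0.825 m from the base axis. Payload 7 kg.
Tool frame: the origin (TCP) lies at the very end of the fingers, on their centre line; the grasp point (between the pads) lies tcp_to_grasp behind it (tcp_to_grasp is the distance from the TCP to the grasp point, in m); z points along the fingers, y is the line along which they close (so a half turn about z gives the same grasp; the last joint's range is limited). The gripper opens to 85 mm and grips with 20 to 120 N. Pads are 22 mm wide; open, the fingers measure 114 mm over their backs; the gripper's body (76 mm by 85 mm) begins 54 mm behind the grasp point. The pads swing forward as they close: fully open they stand 13 mm farther back than shut.
Start: joints at [-1.005, 0.359, 0.012, 0, -1.224, -0.288], TCP at [0.185, -0.649, 0.231] pointing down, gripper open.
Joint ranges: [-3.07, 3.07], [-1.43, 2.12], [-1.02, 1.25], [-3.03, 1.67], [-3.05, -0], [-3.03, 3.03]. Speed limits (rad/s): [2.39, 2.39, 3.01, 3.14, 3.14, 3.14].

## Interface

Orientations are given as [roll, pitch, yaw] about the fixed x, y, z axes, in that order (R = Rz(yaw) Ry(pitch) Rx(roll)).
In Python, from plant import * gives the robot as it stands.
- The arm moves only by the tool step_arm, never from a script. Its argument "moves" is one flat list of numbers, 5 for each row, row after row: the finger opening in cm, from 0 to 8.54, then the shift along the world's x, y, z in cm, then the turn about the world's z in rad. A call has 1 to 5 rows; each row is the pose to reach, as a shift and turn from the pose commanded when the call began; what a row does not reach only later rows make up. A row lasts 1/12 s, in which the tool goes at most 41.7 mm and 7.16 degrees, less where a joint would pass 70% of its speed; a pose out of reach is approached as far as the arm can. A call with a gripper value outside its range is refused whole. The fingers move at their own pace and stop on an object; the grip force is fixed at half the most. Time passes only in rows, so rows that repeat a pose let the fingers close. It gives the time, the measured TCP pose, the force, the opening and the grip force at its end, in the units of the state.
- read_state(): the state, without advancing time (a new reading comes with each control period).
- read_camera(name): name is "scene" or "side" or "wrist"; returns (picture, depth): 384x512x3 uint8, red, green, blue; 384x512 float32, m along the optical axis (not along the pixel's ray), 0 where there is no reading.
- camera_params(name): a dict with "fx", "fy", "cx", "cy" (pixels), "R" (3x3) and "t" (3): a world point X has camera coordinates R X + t; the wrist camera has in their place "tool_from_camera" (4x4, takes a point from camera to tool coordinates, whose origin is the TCP and whose axes are the flange's). Camera axes: x right, y down, z forward; pixel columns grow to the right and rows downward; lengths in m; the calibration is good to about 2 mm. A picture is of the moment at which its call begins: read the wrist's pose just before it. camera_params takes no time and is no camera call.
- close_job(): hands the job in; it is judged then, once.
Trained networks look in the newest picture that a camera, given by its name, has taken for a name from the list of things; names that differ only in an ending like _2 or _b are one class to them, and where a whole thing is asked for, a point or a joint stands for the part that bears it (a point fixed in the world has none). Each returns a list of dicts, best first, with "confidence" (0 to 1); they miss things now and then, are a little off and sometimes report something else, mostly with a low value. They report only what shows in the picture. A call takes as long as a camera call. They do not tell look-alikes from the thing itself.
- look_for(camera, label): "rect" ([left, top, width, height] in pixels, round what is visible of it).
The state is a dict: "t": time; "q": joint angles; "qvel": joint speeds; "effort": joint torques, N m; "eef_pos": TCP position; "tcp_rot": TCP orientation; "force": force on the tool from outside, world axes, zero at the start; "moment": the same for the moment, N m; "finger_gap": finger opening in m; "grip_force": force on a finger pad.
Only numpy, scipy, OpenCV 4.12 (cv2) and the standard library are available. Lean on these libraries where they do the work, as an engineer would, in place of code of your own. Each camera call takes 0.05 s, during which the arm holds its last target. There are 200 camera calls.

## Task

The platform of the small tilting stage is still propped up by its transport wedge, which is jammed tight under the platform's front edge. Take the wedge by its upright post and work it loose without lifting the platform: while it is still under the edge, swing the post to the side away from you and then to the side towards you, each time a good centimetre off the stage's middle line, then slide it right out so that the platform settles down. Leave the wedge lying flat on the worktop a few centimetres clear of the stage and let go; the spare wedge that lies loose beside the stage stays where it is.

Things in the scene. Friction and masses are not known exactly. Their poses are not given: they have to be found in the camera images.
- wedge: Jammed white wedge, 122 x 40 mm. Origin: underside, below its grip post (round, 18 mm diameter, top 51 mm up, on a tail plate 10 mm thick, x -22 to +18). +x to the nose: 22 mm high at x = +18, sloping to 6 at +100. 45 mm of nose starts under the lip. A straight pull takes about 15 N; swinging about the lip is light if the gripper turns along and does not press the tail down (lift a little).
- lip (a point): Middle of the platform's lip, a 16 mm wide steel rod under the front edge that presses on the wedge; point given at worktop height, fixed to the base, 55 mm in front of the base's origin. The platform's front edge is 5 mm further out, its top at most 48 mm high. The nose is out from under the lip when the wedge's origin is more than 100 mm in front of this point.
- stage_base: Fixed base of the tilting stage, white, 140 x 120 mm, 44 mm high. Origin: on the worktop, in the middle between its sides. Its -x points out of the front where the wedge sticks out (roughly to the robot's left), +x to the rear hinge, +y to the side away from the robot; its x axis is the middle line. Two guide cheeks 12 mm high, 58 mm apart, flank the nose from x = -58 mm to +4 mm.
- platform (a joint): Tilt of the platform about its rear hinge, rad: about 0.105 at the start, propped on the wedge; 0 fully down. A spring pulls it down.
- spare_wedge: A second wedge of the same shape and size, lying loose on the worktop behind the stage (to its right as the robot sees it), under nothing. Origin and axes as for the jammed wedge. To be left alone.
There are look-alikes about, which are no part of the job. Leave any brown or green look-alike of the wedge alone.

How it is judged:
By the outcome, as a careful person would: the job done as asked, in the order asked, and still so for the second after the job is handed in, with the robot touching nothing.
It also fails if it takes over 45 s, if anything falls off the work surface, if the arm or the gripper's body presses on something with over 40 N, if the wrist force passes 120 N, or if a joint passes its speed limit or range.

## Working session

There is one attempt and no reset: what is moved stays moved. The work goes in short steps, Python scripts to look and compute and a tool call to move; the robot and the scene stay as the last step left them, time stands still between calls to the robot, and variables do not carry over. Pictures are saved under pics/ and viewed, at most 10 in all, crops included, and the job is handed in when it is done.

Besides the shell and the picture viewer there is one more tool, called after "Emit:" as name(argument=value, ...) on one line, values as JSON. step_arm: Moves the arm, as the interface text tells. Its arguments: {"type":"object","properties":{"moves":{"type":"array","items":{"type":"number"}}},"required":["moves"]}

```bash
mkdir -p pics; ls; python3 - <<'E'
from plant import *
import cv2,numpy as np
s=read_state();print(s['eef_pos'],s['tcp_rot'],s['finger_gap']);
try: print(tcp_to_grasp)
except Exception as e: print(e)
for c in ['scene','side']:
    p,d=read_camera(c);cv2.imwrite(f'pics/{c}0.png',p[...,::-1]);np.save(f'{c}_d.npy',d)
    for l in ['wedge','stage_base']: print(c,l,look_for(c,l))
E
```

```text
pics
[ 0.18495713 -0.64866778  0.23038505] [ 3.13995971e+00 -1.37162622e-04 -2.86392326e+00] 0.08530721024605042
0.0187
scene wedge [{'rect': [229.7, 216.3, 45.3, 28.9], 'confidence': 0.97}, {'rect': [144.6, 210.7, 44.8, 28.3], 'confidence': 0.69}, {'rect': [308.1, 169.4, 41.8, 21.3], 'confidence': 0.59}]
scene stage_base [{'rect': [240.9, 183.8, 80.5, 53.4], 'confidence': 0.9}]
side wedge [{'rect': [263.4, 225.5, 26.6, 27.7], 'confidence': 0.88}, {'rect': [278.5, 164.3, 34.8, 18.5], 'confidence': 0.59}, {'rect': [171.7, 236.4, 36.6, 34.4], 'confidence': 0.58}]
side stage_base [{'rect': [255.4, 193.1, 59.5, 46.5], 'confidence': 0.76}, {'rect': [262.3, 226.9, 24.3, 26.5], 'confidence': 0.53}]
```

```bash
python3 - <<'E'
import cv2,numpy as np
a=cv2.imread('pics/scene0.png')[150:270,120:370];a=cv2.resize(a,(800,384),interpolation=cv2.INTER_CUBIC)
cv2.imwrite('pics/s1.png',a)
E
```

```text
(no output)
```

View pics/scene0.png

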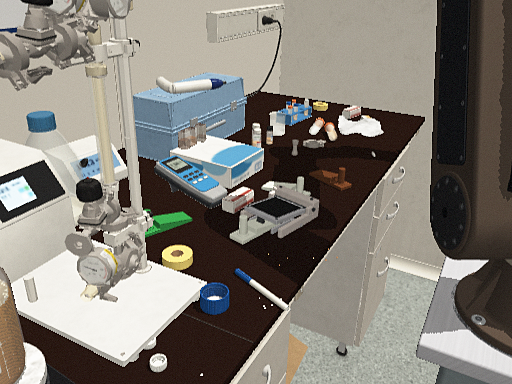

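View pics/s1.png

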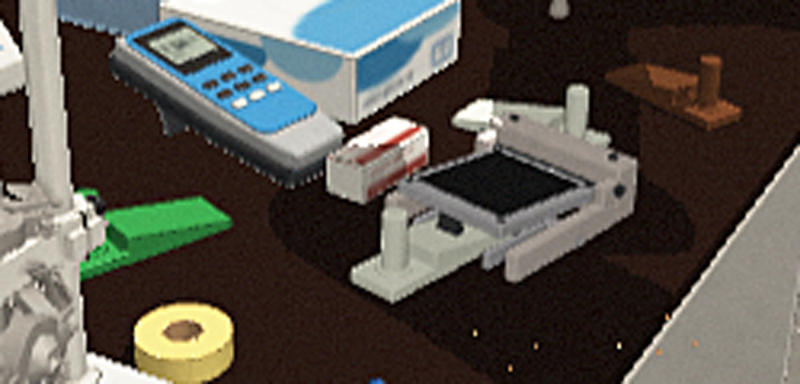

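The jammed white wedge is at scene (243,225), with its post at about (244,215), sticking out from under the platform. The white spare is behind the stage at about (300,185), and green (165,222) and brown (335,178) are look-alikes. The enlarged crop confirms this choice. Next I'll measure it.

```bash
cat > h.py <<'E'
from plant import *
import cv2,numpy as np
from scipy.spatial.transform import Rotation as Ro
def cloud(c,box=None):
    s=read_state();p,d=read_camera(c);k=camera_params(c)
    v,u=np.mgrid[0:384,0:512];C=np.stack([(u-k['cx'])/k['fx']*d,(v-k['cy'])/k['fy']*d,d],-1)
    if c=='wrist':
        T=k['tool_from_camera'];R=Ro.from_euler('xyz',s['tcp_rot']).as_matrix()
        W=(C@T[:3,:3].T+T[:3,3])@R.T+s['eef_pos']
    else: W=(C-k['t'])@np.asarray(k['R'])
    W[d==0]=np.nan
    return p,W,s
E
python3 - <<'E'
from h import *
p,W,s=cloud('scene')
for n,(a,b,c,d) in dict(tail=(230,204,255,245),stage=(240,184,322,238),spare=(262,172,312,192)).items():
    P=W[b:d,a:c].reshape(-1,3);Q=p[b:d,a:c].reshape(-1,3);m=(P[:,2]>.004)&(P[:,2]<.09);P=P[m];
    print(n,len(P),P.min(0).round(3),P.max(0).round(3),np.median(P,0).round(3))
for u,v in [(243,212),(244,211),(244,216),(244,222),(240,240),(300,178),(301,180),(275,187),(245,207),(260,222),(304,204),(318,195),(279,238)]: print(u,v,W[v,u].round(4))
p,W,s=cloud('wrist');cv2.imwrite('pics/w0.png',p[...,::-1]);print(W[192,256],look_for('wrist','wedge'),look_for('wrist','stage_base'))
E
```

```text
tail 657 [ 0.513 -0.095  0.004] [0.616 0.058 0.05 ] [0.538 0.019 0.016]
stage 3112 [ 0.432 -0.232  0.004] [0.63  0.047 0.05 ] [ 0.509 -0.074  0.029]
spare 388 [ 0.499 -0.353  0.004] [ 0.611 -0.131  0.051] [ 0.534 -0.205  0.021]
243 212 [ 0.5692 -0.0291  0.0224]
244 211 [ 0.5701 -0.0352  0.0218]
244 216 [0.5344 0.0283 0.0494]
244 222 [0.5294 0.0369 0.0409]
240 240 [0.5279 0.0551 0.0079]
300 178 [ 0.5129 -0.2117  0.048 ]
301 180 [ 0.5068 -0.2038  0.0471]
275 187 [ 0.5478 -0.1443  0.0423]
245 207 [ 0.5647 -0.0299  0.0358]
260 222 [ 0.5185 -0.0143  0.0191]
304 204 [ 0.4622 -0.1207  0.0304]
318 195 [ 0.4733 -0.2419 -0.0011]
279 238 [ 0.469  -0.0078 -0.002 ]
[ 0.38594732 -0.59928134 -0.57615143] [] []
```

Emit:
step_arm(moves=[8.5,1.8,3.6,0,0.07,8.5,3.6,7.2,0,0.14,8.5,5.4,10.8,0,0.21,8.5,7.2,14.4,0,0.28,8.5,9,18,0,0.35])

```text
t: 0.92
eef_pos: [0.2754, -0.4675, 0.2313]
tcp_rot: [-3.141, 0.0, -2.511]
force: [1.4, -0.4, -0.6]
finger_gap: 0.085
grip_force: 0.0
```

Emit:
step_arm(moves=[8.5,1.8,3.6,0,0.07,8.5,3.6,7.2,0,0.14,8.5,5.4,10.8,0,0.21,8.5,7.2,14.4,0,0.28,8.5,9,18,0,0.35])

```text
t: 1.33
eef_pos: [0.3655, -0.2873, 0.2317]
tcp_rot: [-3.141, 0.0, -2.16]
force: [0.5, -0.2, 0.4]
finger_gap: 0.085
grip_force: 0.0
```

Emit:
step_arm(moves=[8.5,1.8,3.6,0,0.07,8.5,3.6,7.2,0,0.14,8.5,5.4,10.8,0,0.21,8.5,7.2,14.4,0,0.28,8.5,9,18,0,0.35])

```text
t: 1.75
eef_pos: [0.4556, -0.1071, 0.2319]
tcp_rot: [-3.14, 0.001, -1.81]
force: [1.1, -1.6, -0.6]
finger_gap: 0.0851
grip_force: 0.0
```

```bash
python3 - <<'E'
from h import *
p,W,s=cloud('wrist');cv2.imwrite('pics/w1.png',p[...,::-1]);np.savez('w1.npz',p=p,W=W);print(W[192,256],look_for('wrist','wedge'),look_for('wrist','stage_base'))
print(camera_params('wrist')['tool_from_camera'].round(3),s['q'])
E
```

```text
[ 0.46662006 -0.07785915  0.03196452] [{'rect': [181.3, 0.0, 60.5, 9.8], 'confidence': 0.97}, {'rect': [212.2, 242.8, 33.8, 44.1], 'confidence': 0.55}] [{'rect': [175.6, 138.4, 100.2, 105.7], 'confidence': 0.63}]
[[-0.001 -0.963 -0.271  0.068]
 [ 1.    -0.001 -0.001 -0.001]
 [ 0.001 -0.271  0.963 -0.142]
 [ 0.     0.     0.     1.   ]] [ 1.91499368e-01  9.73710835e-03 -4.24857564e-01  6.29936915e-05
 -1.13483701e+00 -4.30753453e-01]
```

View pics/w1.png

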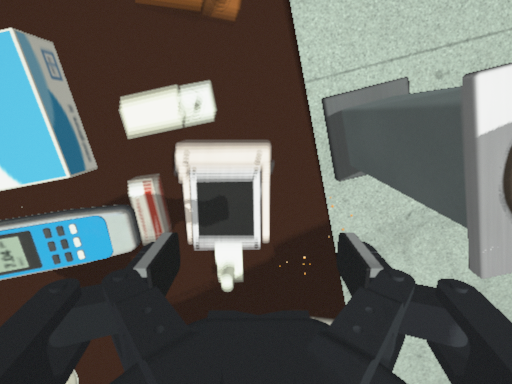

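Wrist view: the stage is centred at about (225,190), the jammed wedge's post is at (227,272) on its near side in the image, and the spare is at (170,108). Next I'll fit the stage axis and the post from the cloud.

```bash
python3 - <<'E'
from h import *
p,W,s=cloud('wrist');cv2.imwrite('pics/w2.png',p[...,::-1]);np.savez('w2.npz',p=p,W=W)
print(s['eef_pos'],s['tcp_rot'])
m=(W[...,2]>.015)&(W[...,2]<.075);m[:, :]&=True
n,l,st,ce=cv2.connectedComponentsWithStats(m.astype(np.uint8))
for i in range(1,n):
    if st[i][4]>150:
        P=W[l==i];print(st[i],P.min(0).round(3),P.max(0).round(3),cv2.minAreaRect((P[:,:2]*1000).astype(np.float32)))
# post
v,u=np.mgrid[0:384,0:512]
Q=W[(W[...,2]>.04)&(W[...,2]<.06)&(abs(u-230)<40)&(v>245)&(v<310)];print('post',len(Q),Q.mean(0),Q.min(0),Q.max(0))
Q=W[(W[...,2]>.005)&(W[...,2]<.017)&(abs(u-230)<40)&(v>245)&(v<310)];print('tail',len(Q),cv2.minAreaRect((Q[:,:2]*1000).astype(np.float32)))
# height map, top view 2mm/px: x right 0.38..0.70 ; y down .30..-.30
img=np.zeros((300,160,3),np.uint8)
g=np.isfinite(W).all(-1)&(W[...,2]>-.02)
i=((.30-W[g][:,1])/.002).astype(int);j=((W[g][:,0]-.38)/.002).astype(int);k=(i>=0)&(i<300)&(j>=0)&(j<160)
z=np.clip((W[g][:,2]+.01)*3000,0,255)
img[i[k],j[k]]=cv2.applyColorMap(z[k].astype(np.uint8).reshape(-1,1),cv2.COLORMAP_JET)[:,0]
a=np.hstack([cv2.resize(img,(320,600),interpolation=0),cv2.resize(p[130:300,150:290,::-1],(480,583),interpolation=2)[:600].copy() if 0 else cv2.copyMakeBorder(cv2.resize(p[130:300,150:290,::-1],(480,583)),0,17,0,0,0)])
cv2.imwrite('pics/m2.png',a)
E
```

```text
[ 0.45616619 -0.10677217  0.23142876] [-3.14121409e+00  1.64605411e-04 -1.80891872e+00]
[    0    27    91   164 10266] [ 0.67  -0.322  0.015] [ 0.771 -0.157  0.063] ((720.1011962890625, -241.3839874267578), (165.3013153076172, 93.29768371582031), 86.93077087402344)
[ 150   84   53   38 1192] [ 0.504 -0.236  0.015] [ 0.573 -0.194  0.052] ((538.361328125, -214.0568389892578), (40.120384216308594, 67.9552001953125), 85.8781967163086)
[ 174  140  100  118 9225] [ 0.434 -0.166  0.015] [0.58  0.017 0.048] ((512.196044921875, -69.87016296386719), (171.14697265625, 128.2178497314453), 76.16963195800781)
[ 127  176   41   61 1680] [ 0.597 -0.133  0.015] [ 0.64  -0.049  0.032] ((619.1498413085938, -90.71516418457031), (82.6124496459961, 35.57830047607422), 83.51398468017578)
[   0  205  139   75 7478] [ 0.648 -0.125  0.015] [ 0.816 -0.035  0.075] ((730.0966186523438, -76.89717102050781), (75.09516906738281, 162.0629119873047), 81.73429870605469)
[220 261  14  24 260] [0.528 0.02  0.015] [0.545 0.038 0.051] ((536.6141357421875, 29.255382537841797), (16.49473762512207, 17.576725006103516), 1.8291287422180176)
post 150 [0.53599176 0.02773801 0.04834746] [0.52830372 0.02042373 0.04018449] [0.54472658 0.03811324 0.05122701]
tail 327 ((535.8318481445312, 23.98959732055664), (55.23801040649414, 39.288658142089844), 74.72676849365234)
```

View pics/m2.png

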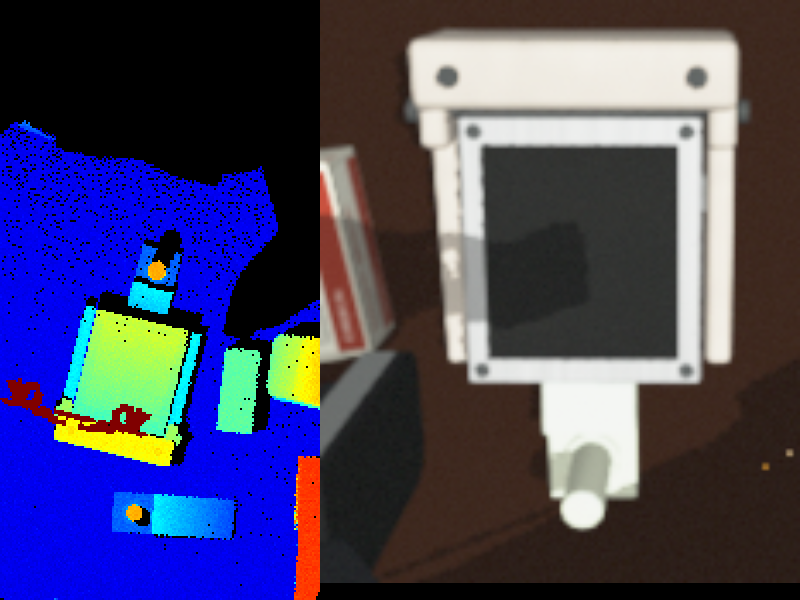

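Stage -x points along (0.24, 0.97). The post is at (0.5365, 0.029) with its top at 0.051, which lies on the middle line and is 18 mm across, matching the description. The tool yaw is already aligned.

Emit:
step_arm(moves=[8.5,2,3.4,0,0,8.5,4,6.8,0,0,8.5,6,10.2,-3,0,8.5,8,13.6,-6,0,8.5,8,13.6,-9,0])

```text
t: 2.37
eef_pos: [0.539, 0.0289, 0.1431]
tcp_rot: [-3.135, 0.003, -1.814]
force: [2.0, -0.7, 0.4]
finger_gap: 0.085
grip_force: 0.0
```

Emit:
step_arm(moves=[8.5,0,0,-3,0,8.5,0,0,-5,0,8.5,0,0,-6,0,8.5,0,0,-6,0,8.5,0,0,-6,0])

```text
t: 2.78
eef_pos: [0.5354, 0.026, 0.0819]
tcp_rot: [-3.141, -0.0, -1.815]
force: [1.2, 0.8, -0.1]
finger_gap: 0.085
grip_force: 0.0
```

```bash
python3 - <<'E'
from h import *
p,W,s=cloud('wrist');cv2.imwrite('pics/w3.png',p[...,::-1])
print(s['eef_pos'],s['tcp_rot'],s['force'])
k=camera_params('wrist');T=k['tool_from_camera'];X=np.linalg.inv(T)@[0,0,0,1];print('tcp px',X[0]/X[2]*k['fx']+k['cx'],X[1]/X[2]*k['fy']+k['cy'])
Q=W[(W[...,2]>.045)&(W[...,2]<.056)&(np.hypot(W[...,0]-.5365,W[...,1]-.029)<.02)]
print('post',len(Q),Q.mean(0),Q.min(0),Q.max(0))
E
```

```text
[0.53541726 0.02596874 0.08189214] [-3.14135604e+00 -2.96776020e-04 -1.81505497e+00] [ 1.19805505  0.83840555 -0.10983952]
tcp px 259.2214211000502 236.20989903191713
post 484 [0.53634893 0.02895031 0.04953342] [0.52785893 0.02094235 0.04503341] [0.54491484 0.03858662 0.05186575]
```

View pics/w3.png

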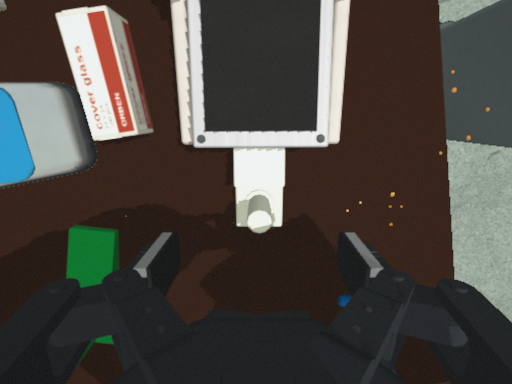

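The post is at px (260,215), between the open fingers (160,260) and (360,260). The green look-alike is at (95,280), clear of them. Now I'll descend and grip.

Emit:
step_arm(moves=[8.5,0.1,0.3,-2,0,8.5,0.1,0.3,-4,0,8.5,0.1,0.3,-5.5,0,8.5,0.1,0.3,-6.4,0,8.5,0.1,0.3,-6.4,0])

```text
t: 3.25
eef_pos: [0.536, 0.0296, 0.0171]
tcp_rot: [3.141, -0.0, -1.814]
force: [-0.5, -0.7, 0.0]
finger_gap: 0.0851
grip_force: 0.0
```

```bash
python3 - <<'E'
from h import *
p,W,s=cloud('scene')
g=p.astype(int);m=(g[...,1]>g[...,0]+50)&(g[...,1]>g[...,2]+40)&(W[...,2]>0.003);P=W[m];print('green',len(P),P.min(0),P.max(0))
m=(W[...,2]>.01)&(W[...,2]<.3)&(W[...,1]>.06)&(W[...,1]<.4)&(W[...,0]>.35)&(W[...,0]<.68)
n,l,st,ce=cv2.connectedComponentsWithStats(m.astype(np.uint8))
for i in range(1,n):
    if st[i][4]>25: P=W[l==i];print(st[i],P.min(0).round(3),P.max(0).round(3))
E
```

```text
green 535 [0.66773595 0.0149419  0.00305051] [0.80590451 0.31859907 0.1663837 ]
[ 220  106   35   77 1847] [0.498 0.06  0.142] [0.571 0.079 0.295]
[   50   121   179   231 14711] [0.443 0.22  0.01 ] [0.68 0.4  0.3 ]
[162 245  31  21 485] [0.57  0.143 0.01 ] [0.63  0.202 0.02 ]
[151 354  16  12  56] [0.452 0.384 0.01 ] [0.477 0.4   0.013]
```

Emit:
step_arm(moves=[1,0,0,0,0,1,0,0,0,0,1,0,0,0,0,1,0,0,0,0,1,0,0,0,0])

```text
t: 3.72
eef_pos: [0.5363, 0.03, 0.0178]
tcp_rot: [-3.141, 0.001, -1.814]
force: [0.1, -0.3, 0.4]
finger_gap: 0.0251
grip_force: 0.0
```

Emit:
step_arm(moves=[1,0,0,0,0,1,0,0,0,0,1,0,0,0.05,0,1,0,0,0.05,0,1,0,0,0.05,0])

```text
t: 4.13
eef_pos: [0.5363, 0.03, 0.0179]
tcp_rot: [-3.141, 0.0, -1.814]
force: [0.2, 0.7, 1.1]
finger_gap: 0.0161
grip_force: 58.6
```

Emit:
step_arm(moves=[1,0.15,-0.04,0,-0.025,1,0.3,-0.08,0,-0.05,1,0.45,-0.12,0,-0.075,1,0.6,-0.17,0,-0.1,1,0.6,-0.17,0,-0.1])

```text
t: 4.55
eef_pos: [0.542, 0.0282, 0.0179]
tcp_rot: [3.141, -0.0, -1.917]
force: [-3.8, 3.3, 5.4]
finger_gap: 0.0165
grip_force: 59.3
```

Emit:
step_arm(moves=[1,0.2,-0.07,0.05,-0.03,1,0.4,-0.15,0.05,-0.06,1,0.6,-0.23,0.05,-0.09,1,0.77,-0.3,0.05,-0.12,1,0.77,-0.3,0.05,-0.12])

```text
t: 4.97
eef_pos: [0.5492, 0.0251, 0.0179]
tcp_rot: [3.14, -0.001, -2.038]
force: [-3.1, 2.8, 1.7]
finger_gap: 0.0167
grip_force: 59.0
```

```bash
cat > chk.py <<'E'
from h import *
p,W,s=cloud('wrist')
e=s['eef_pos'];R=Ro.from_euler('xyz',s['tcp_rot']).as_matrix()
P0=np.array([.5363,.029]);x=np.array([-.242,-.970]);y=np.array([.970,-.242])
d=e[:2]-P0;print('tcp stage offs mm x %.1f y %.1f'%(1000*d@x,1000*d@y),'yaw',s['tcp_rot'][2],'F',s['force'].round(1),s['finger_gap'],s['grip_force'],s['t'])
import sys
cv2.imwrite(f'pics/{sys.argv[1]}.png',p[...,::-1])
E
python3 chk.py w4
```

```text
tcp stage offs mm x 0.6 y 13.5 yaw -2.037510079173775 F [-3.1  2.8  1.7] 0.016746441130663817 59.00525987148285 4.9667
```

View pics/w4.png

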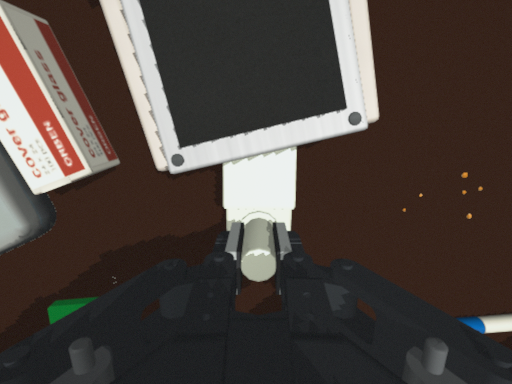

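The wedge (post at px (260,250)) has turned with the gripper, is 13.5 mm off the line and is still under the edge at row 150. Now I'll swing it the other way.

Emit:
step_arm(moves=[1,-0.3,0.12,0,0.05,1,-0.6,0.23,0,0.1,1,-0.9,0.33,0,0.15,1,-1.2,0.42,0,0.2,1,-1.37,0.47,0,0.22])

```text
t: 5.43
eef_pos: [0.5368, 0.0302, 0.0181]
tcp_rot: [-3.14, 0.001, -1.811]
force: [3.2, 0.8, -5.4]
finger_gap: 0.0165
grip_force: 58.5
```

Emit:
step_arm(moves=[1,-0.3,0.06,0,0.05,1,-0.6,0.12,0,0.1,1,-0.9,0.16,0,0.15,1,-1.2,0.19,0,0.2,1,-1.42,0.2,0,0.22])

```text
t: 5.85
eef_pos: [0.5233, 0.0324, 0.0183]
tcp_rot: [-3.139, 0.001, -1.592]
force: [6.2, 0.8, -8.9]
finger_gap: 0.0164
grip_force: 58.6
```

Emit:
step_arm(moves=[1,0,0,0,0,1,0,0,0,0])

```text
t: 6.02
eef_pos: [0.5229, 0.0324, 0.0183]
tcp_rot: [-3.14, 0.001, -1.595]
force: [4.3, 4.0, -7.9]
finger_gap: 0.0167
grip_force: 58.9
```

```bash
python3 chk.py w5
```

```text
tcp stage offs mm x -0.1 y -13.8 yaw -1.5947672394414827 F [ 4.3  4.  -7.9] 0.01665528504991808 58.89323115348816 6.0167
```

View pics/w5.png

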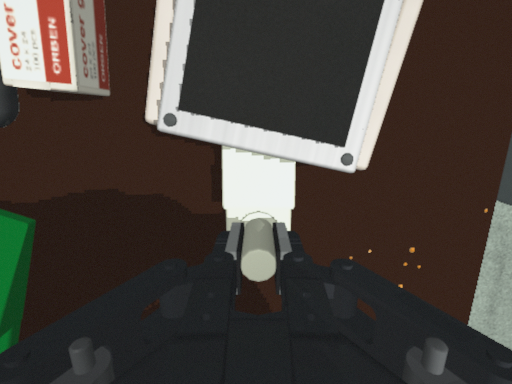

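Swung 13.8 mm towards the robot, with the nose still under the edge. Next I'll bring it back to the middle, then pull it out.

Emit:
step_arm(moves=[1,0.35,-0.02,-0.03,-0.055,1,0.7,-0.05,-0.03,-0.11,1,1.05,-0.1,-0.03,-0.165,1,1.4,-0.2,-0.03,-0.22,1,1.4,-0.2,-0.03,-0.22])

```text
t: 6.48
eef_pos: [0.5365, 0.0302, 0.018]
tcp_rot: [-3.141, 0.0, -1.818]
force: [0.2, 5.9, -1.3]
finger_gap: 0.0166
grip_force: 59.5
```

Emit:
step_arm(moves=[1,0.12,0.48,0,0,1,0.24,0.97,0,0,1,0.42,1.7,0,0,1,0.6,2.4,0,0,1,0.73,2.9,0,0])

```text
t: 6.9
eef_pos: [0.5386, 0.0536, 0.0178]
tcp_rot: [3.134, -0.009, -1.814]
force: [-6.0, -24.2, 13.5]
finger_gap: 0.0163
grip_force: 61.2
```

Emit:
step_arm(moves=[1,0.18,0.7,0.03,0,1,0.36,1.45,0.03,0,1,0.6,2.4,0.03,0,1,0.85,3.4,0.03,0,1,1.1,4.4,0.03,0])

```text
t: 7.32
eef_pos: [0.5534, 0.1017, 0.0185]
tcp_rot: [3.14, -0.002, -1.814]
force: [-0.1, -2.3, 2.3]
finger_gap: 0.0165
grip_force: 60.0
```

Emit:
step_arm(moves=[1,0.1,0.6,0,0,1,0.2,1.2,0,0,1,0,1.5,0,0,1,-0.5,1.7,0,0,1,-1,1.8,0,0])

```text
t: 7.73
eef_pos: [0.545, 0.1219, 0.0187]
tcp_rot: [-3.14, 0.002, -1.813]
force: [2.6, -0.6, 4.2]
finger_gap: 0.0166
grip_force: 60.0
```

Emit:
step_arm(moves=[1,-0.8,0,0,0,1,-1.6,0,0,0,1,-2.4,0,0,0,1,-2.5,0,-0.02,0,1,-2.5,0,-0.04,0])

```text
t: 8.15
eef_pos: [0.5183, 0.1208, 0.0182]
tcp_rot: [3.141, -0.0, -1.813]
force: [-0.1, 0.1, 7.1]
finger_gap: 0.0162
grip_force: 60.5
```

Emit:
step_arm(moves=[1,0,0,0,0,5,0,0,0,0,5,0,0,0,0,5,0,0,0,0,5,0,0,0,0])

```text
t: 8.57
eef_pos: [0.5185, 0.1205, 0.0173]
tcp_rot: [3.14, -0.001, -1.814]
force: [0.6, 0.9, 0.1]
finger_gap: 0.0501
grip_force: 0.0
```

Emit:
step_arm(moves=[5,0,0,0.5,0,5,0,0,2,0,5,0,0,4,0,5,0,0,7,0,5,0,0,10,0])

```text
t: 8.98
eef_pos: [0.5184, 0.1204, 0.1186]
tcp_rot: [3.14, -0.002, -1.814]
force: [1.4, 1.3, 0.3]
finger_gap: 0.0499
grip_force: 0.0
```

Emit:
step_arm(moves=[5,0,1,4,0,5,0,1,7,0,5,0,1,7,0,5,0,1,7,0,5,0,1,7,0])

```text
t: 9.4
eef_pos: [0.5187, 0.1307, 0.1879]
tcp_rot: [3.141, 0.0, -1.814]
force: [0.4, 0.3, -0.1]
finger_gap: 0.0504
grip_force: 0.0
```

```bash
python3 chk.py w6; python3 - <<'E'
from h import *
p,W,s=cloud('wrist')
def area(name,c,r,z0,z1):
    Q=W[(np.hypot(W[...,0]-c[0],W[...,1]-c[1])<r)&(W[...,2]>z0)&(W[...,2]<z1)]
    print(name,len(Q),np.median(Q,0).round(4) if len(Q) else '',Q.min(0).round(3) if len(Q) else '',Q.max(0).round(3) if len(Q) else '')
area('post',(.518,.121),.03,.04,.06);area('platform front',(.521,-.03),.012,.01,.09);area('plat mid',(.510,-.08),.02,.01,.09);area('spare',(.515,-.21),.03,.04,.06)
E
```

```text
tcp stage offs mm x -94.4 y -41.7 yaw -1.8141450817557763 F [ 0.4  0.3 -0.1] 0.05042008093780939 0.0 9.4
post 226 [0.5195 0.1195 0.0498] [0.511 0.112 0.04 ] [0.528 0.129 0.052]
platform front 549 [ 0.5212 -0.0297  0.0281] [ 0.509 -0.042  0.01 ] [ 0.533 -0.018  0.031]
plat mid 0   
spare 0
```

View pics/w6.png

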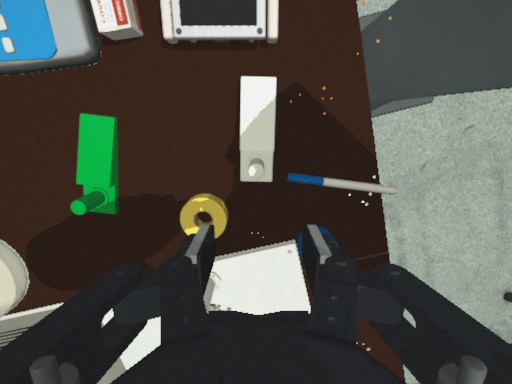

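The wedge lies flat at px (257,130), about 4 cm clear of the stage (front edge at row 41). The platform front has dropped to about 30 mm, so it has settled.

```bash
python3 -c "
from plant import *
print(close_job())"
```

```text
the job is handed in; nothing more can be done
None
```

The job is handed in: I swung the wedge about 13.5 mm off the middle line away from the robot, then about 14 mm towards it, pulled it out, and left it flat and released about 4 cm clear; the platform's front edge is down at about 30 mm, and I never touched the spare (its final position wasn't in view to check).

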